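# Load the chocolate shaving mill and hold its drive collar home

### The arm

A 6-joint arm with a two-finger parallel gripper is mounted at the origin on the work surface. World frame = base frame: x ahead of the robot, y to its left, z up, the work surface at z = 0. Lengths are in m, angles in degrees, forces in N, time in s.
With the tool pointing down it reaches from about 0.4 to 0.825 m from the base axis. Payload 7 kg.
Tool frame: the origin (TCP) lies midway between the tips of the shut fingers; the grasp point (between the pads) lies r.tcp_to_grasp behind it (r.tcp_to_grasp is the distance from the TCP to the grasp point, in m); x points along the fingers, y is the direction in which the jaws open and shut, and the axes are right-handed (so a half turn about x gives the same grasp; the last joint's range is limited). The gripper opens to 88 mm and grips with 3 to 60 N. Pads are 19 mm wide; open, the fingers measure 130 mm over their backs; the gripper's body (78 mm by 193 mm) begins 47 mm behind the grasp point.
Start: joints at [85.606, 20.546, 0.682, 0, -70.136, -16.507], TCP at [0.241, 0.631, 0.227] pointing down, gripper open.
Joint ranges: [-176.03, 176.03], [-82.01, 121.73], [-58.28, 71.71], [-173.87, 95.51], [-174.79, -0.11], [-173.66, 173.66]. Speed limits (degrees/s): [136.94, 136.94, 172.46, 180, 180, 180].

### API

Orientations are given as [roll, pitch, yaw] about the fixed x, y, z axes, in that order (R = Rz(yaw) Ry(pitch) Rx(roll)).
In Python, from plant import r gives the robot as it stands.
- The arm moves only by the tool carry_out, never from a script. Its argument "moves" is a list of rows, each a list of 7 numbers: the shift along the world's x, y, z in mm, then the turn, a rotation vector about the world's x, y, z in rad, then the opening in per cent of the stroke, from 0 (shut) to 100 (fully open). In form: [[x, y, z, wx, wy, wz, claw], ...]. A call has 1 to 5 rows; each row is the pose to reach, as a shift and turn from the pose commanded when the call began; what a row does not reach only later rows make up. A row lasts 1/10 s, in which the tool goes at most 50 mm and 8.59 degrees, less where a joint would pass 70% of its speed; a pose out of reach is approached as far as the arm can. A call with a gripper value outside its range is refused whole. The fingers move at their own pace and stop on an object; "squeeze" is the grip in N (left out, the last holds). Time passes only in rows, so rows that repeat a pose let the fingers close. It gives the time, the measured TCP pose, the force and the opening at its end, in the units of the state.
- r.get_state(): the state, without advancing time (a new reading comes with each control period).
- r.capture(name): name is "side" or "top" or "wrist"; returns the picture (400x640x3 uint8, blue, green, red); there is no depth.
- r.camera_params(name): a dict with "K" (3x3 intrinsics, pixels), "D" ([k1, k2, p1, p2, k3] as OpenCV has them; the pictures are not rectified), "rvec" (rotation vector, rad) and "tvec" (3), from world to camera coordinates, as OpenCV has them. Camera axes: x right, y down, z forward; pixel columns grow to the right and rows downward; lengths in m; the calibration is good to about 2 mm. A picture is of the moment at which its call begins: read the wrist's pose just before it. camera_params takes no time and is no camera call; for the wrist camera it gives the pose at the moment of the call.
- r.close_job(): hands the job in, once; it reports no verdict.
The state is a dict: "time_s": time; "joints": joint angles; "qd": joint speeds; "joint_torque": joint torques, N m; "tcp_pos": TCP position; "eef_rot": TCP orientation; "contact_force": force on the tool from outside, world axes, zero at the start; "moment": the same for the moment, N m; "gripper_width": finger opening in m.
Only numpy, scipy, OpenCV 4.12 (cv2) and the standard library are available. Lean on these libraries where they do the work, as an engineer would, in place of code of your own. Each camera call takes 0.05 s, during which the arm holds its last target. There are 200 camera calls.

### The job

Lay the dark chocolate block in the mill's open drawer, let go of it and slide the drawer fully shut. Then turn the knurled collar on top of the mill until its hidden keyways drop over the pins, push it fully home against its spring and finish while still holding it there: the mill runs only as long as the collar is held down. Leave the white block, the chisel, the mould and the bowl where they are.

Things in the scene. Friction and masses are not known exactly. Their poses are not given: they have to be found in the camera images.
- mill: Chocolate shaving mill, fixed to the table: cream housing 170 (x) x 240 (y) x 85 mm high, low dark motor hump (36 x 170 x 20 mm, centred at x +62) on top. Origin: centre of its underside, on the table. Its -x side is the drawer side, facing the robot (yaw within 0.2 rad). The collar's spigot stands on top, on the mill's z axis.
- drawer (a joint): Opening of the steel drawer in m: 0 shut, 0.11 to 0.13 at the start; it slides along the mill's own x axis, opening towards -x, with about 2 N of friction and no latch.
- front (a point): Centre of the outer face of the drawer's flat steel front (216 mm wide, 10 to 70 mm above the table, 10 mm thick, no handle): push it along the mill's +x to shut the drawer. Moves with the drawer; axes as the mill's. Shut, it is 85 mm from the mill's axis.
- tray (a point): Point on the drawer's inner floor, 28 mm above the table, on its middle line, 65 mm behind (mill +x) the front's outer face. Inside: 190 mm wide (y), x from -55 to +70 mm of this point, side walls 30 mm high. At the start the part from x -55 to +25 mm or more is open above; the rest is under the housing, whose roof is 73 mm above the table. Axes as the mill's.
- dark_block: Block of dark brown, nearly black chocolate, 60 (its x) x 36 (its y) x 26 mm high, about 75 g, lying flat on the table to the robot's right, at any yaw within 0.6 rad. Origin: centre of its underside.
- white_block: Block of white (cream-coloured) chocolate of the same size; the two may have swapped places. Origin: centre of its underside. Not to be moved.
- collar: Knurled steel collar with red disc on top: 52 mm diameter, 50 high, 0.2 kg, loose on the spigot (1 mm play). Origin: centre of underside. Grip it 32 to 50 mm above that. Three unseen keyways 120 deg apart, one along its x axis. It starts resting on three unseen pins, 10 mm above the seat, and drops when its x axis is within 0.1 rad of the mill's x axis or 120 deg either side of it: see seat.
- seat (a point): Where the collar's underside comes when fully home: on the mill's z axis, 95 mm above the table; fixed, axes as the mill's. At the start the collar must be turned clockwise seen from above by 0.45 to 1.25 rad (26 to 72 deg). Aligned, it sinks 4 mm onto the spring ring by its weight or a light push; then it must be pushed 6 mm more.
- spring_ring (a joint): How far the brass spring ring (68 mm outer diameter) round the seat is pressed down, in m: 0 when free, 0.006 when the collar is fully home. It resists with 4 N at the start of its travel and about 9 N at home, and lifts the collar again by 6 mm if that is let go.
- chisel: Carving chisel with a wooden handle, 200 mm long, on the table to the left. Not to be moved.
- mould: Blue chocolate mould, 90 x 150 x 18 mm, on the table far right. Not to be moved.
- bowl: Steel bowl, 120 mm across, 50 mm high, on the table far left. Not to be moved.
There are look-alikes about, which are no part of the job. Leave any green or orange look-alike of the collar alone. Several things have the shape of the dark_block; the one meant has the colours described above.

How it is judged (in metres and radians):
On the way, in this order (a step that is already met when the one before it is completed fails the run):
1. the dark block lies in the open drawer, released (x of dark_block in the frame of tray between -0.055 and 0.07 m and y of dark_block in the frame of tray between -0.095 and 0.095 m and z of dark_block in the frame of tray between -0.005 and 0.022 m and value of joint drawer above 0.05 m and contact force between the fingers and dark_block below 0.1 N and linear speed of dark_block below 0.03 m/s), for 0.2 s.
2. the drawer is shut with the block in it, the collar still up on its pins (x of dark_block in the frame of tray between -0.055 and 0.07 m and y of dark_block in the frame of tray between -0.095 and 0.095 m and z of dark_block in the frame of tray between -0.005 and 0.022 m and value of joint drawer below 0.005 m and z of collar in the frame of seat above 0.008 m), for 0.1 s.
3. the collar has dropped over its pins (value of joint drawer below 0.005 m and z of collar in the frame of seat below 0.0075 m and horizontal distance between collar and seat below 0.004 m), for 0.1 s.
At the end, for the whole second after the job is handed in: The dark block lies in the drawer and the drawer is shut (within 5 mm); the collar is over its pins, upright and home (underside within 2 mm of the seat, spring ring pressed more than 4 mm), still, and the fingers hold it there (more than 2 N) (x of dark_block in the frame of tray between -0.055 and 0.07 m and y of dark_block in the frame of tray between -0.095 and 0.095 m and z of dark_block in the frame of tray between -0.005 and 0.022 m and value of joint drawer below 0.005 m and z of collar in the frame of seat below 0.002 m and horizontal distance between collar and seat below 0.004 m and angle between collar's own z axis and vertical below 0.1 rad and value of joint spring_ring above 0.004 m and contact force between the fingers and collar above 2 N and linear speed of collar below 0.02 m/s); the arm keeps its last pose, push and grip.
It fails at once if the white block was moved by more than 20 mm (distance of white_block from where it was at the start of the episode above 0.02 m).
It fails at once if the chisel was moved by more than 20 mm (distance of chisel from where it was at the start of the episode above 0.02 m).
It fails at once if the mould was moved by more than 20 mm (distance of mould from where it was at the start of the episode above 0.02 m).
It fails at once if the bowl was moved by more than 20 mm (distance of bowl from where it was at the start of the episode above 0.02 m).
It also fails if it takes over 64 s, if anything falls off the work surface, if the arm or the gripper's body presses on something with over 40 N, if the wrist force passes 120 N, or if a joint passes its speed limit or range.

## Working session

There is one attempt and no reset: what is moved stays moved. The work goes in short steps, Python scripts to look and compute and a tool call to move; the robot and the scene stay as the last step left them, time stands still between calls to the robot, and variables do not carry over. Pictures are saved under pics/ and viewed, about 8 in all and at most 12, crops included, and the job is handed in when it is done.

Besides the shell and the picture viewer there is one more tool, called as name(argument=value, ...) on one line, values as JSON. carry_out: Moves the arm, as the interface text tells. Its arguments: {"type":"object","properties":{"moves":{"type":"array"},"squeeze":{"type":"number"}},"required":["moves"]}

```bash
ls; mkdir -p pics; cat > h.py <<'E'
import numpy as np, cv2
from plant import r
def ray(cam,uv,p=None):
    p=p or r.camera_params(cam); K=np.array(p["K"],float);D=np.array(p["D"],float)
    R=cv2.Rodrigues(np.array(p["rvec"],float))[0];t=np.array(p["tvec"],float).ravel()
    n=cv2.undistortPoints(np.array([[uv]],float),K,D).ravel()
    return -R.T@t, R.T@np.array([n[0],n[1],1])
def atz(cam,uv,z,p=None):
    c,d=ray(cam,uv,p); return c+d*(z-c[2])/d[2]
def proj(cam,X,p=None):
    p=p or r.camera_params(cam)
    return cv2.projectPoints(np.array(X,float).reshape(-1,1,3),np.array(p["rvec"],float),np.array(p["tvec"],float),np.array(p["K"],float),np.array(p["D"],float))[0].reshape(-1,2)
E
python3 - <<'E'
from h import *
s=r.get_state();print(s, r.tcp_to_grasp)
for n in("top","side"):
    cv2.imwrite(f"pics/{n}0.png",r.capture(n)); c,d=ray(n,(320,200));print(n,c,d)
E
```

```text
pics
{'time_s': 0.0, 'joints': array([ 8.56066024e+01,  2.05898797e+01,  6.34630008e-01, -1.89565186e-02,
       -7.01351076e+01, -1.65065148e+01]), 'qd': array([-0.03778887,  0.06291012, -0.05473447,  0.10332114,  0.00604352,
       -0.10617997]), 'joint_torque': array([-6.50894999e-04, -5.82721961e+01,  2.93045551e+01,  6.99691460e+00,
        6.80463592e-03, -1.75280138e-04]), 'tcp_pos': array([0.24066022, 0.63013186, 0.2256504 ]), 'eef_rot': array([  95.35110039,   89.90790159, -105.55526756]), 'contact_force': array([0.11985258, 0.25107018, 0.16690812]), 'moment': array([0.01611919, 0.01645377, 0.00679453]), 'gripper_width': 0.08738857138795239} 0.0188
top [0.48336133 0.0684966  1.55079744] [ 0.08774094  0.01314538 -0.99615975]
side [0.58616648 1.34509342 0.88174263] [ 0.04408198 -0.8525869  -0.5207586 ]
```

View pics/top0.png

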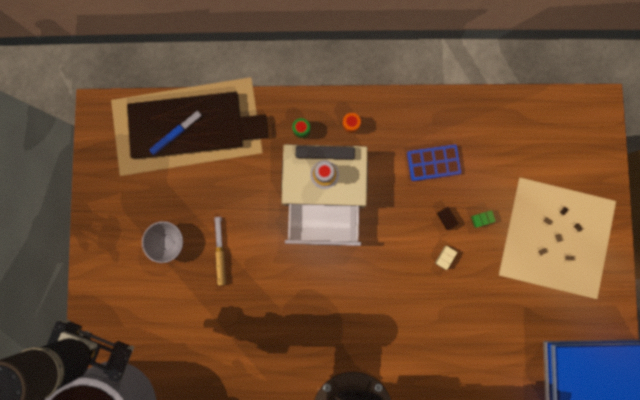

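View pics/side0.png

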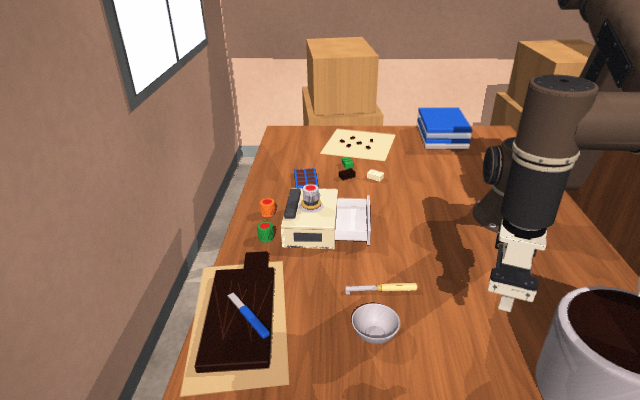

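Top view: mill housing at (325,175), with the collar's red disc at (324,171) and the drawer at (323,222). Possible mistakes for the dark block are the white block (447,258), the green block (484,218), the big slab (185,125) and the chips (560,235). My choice is the dark brown block at (447,218). The green (301,127) and orange (352,121) collars are look-alikes. I'll check with an enlarged crop.

```bash
python3 - <<'E'
from h import *
im=cv2.imread("pics/top0.png")
a=cv2.resize(im[195:275,425:505],None,fx=5,fy=5,interpolation=cv2.INTER_CUBIC)
b=cv2.resize(im[135:250,270:380],None,fx=5,fy=5,interpolation=cv2.INTER_CUBIC)[:575]
c=np.zeros((575,800,3),np.uint8)
a=cv2.resize(im[195:275,425:475],None,fx=5,fy=5,interpolation=cv2.INTER_CUBIC)
c[:400,:250]=a; c[:575,250:800]=b
cv2.imwrite("pics/crop1.png",c)
print("dark",atz("top",(447,218),.026),"white",atz("top",(447,258),.026),"collar",atz("top",(324,171.5),.155))
E
```

```text
dark [ 0.56143668 -0.2844064   0.026     ] white [ 0.44464566 -0.28089096  0.026     ] collar [0.68391618 0.07551196 0.155     ]
```

View pics/crop1.png

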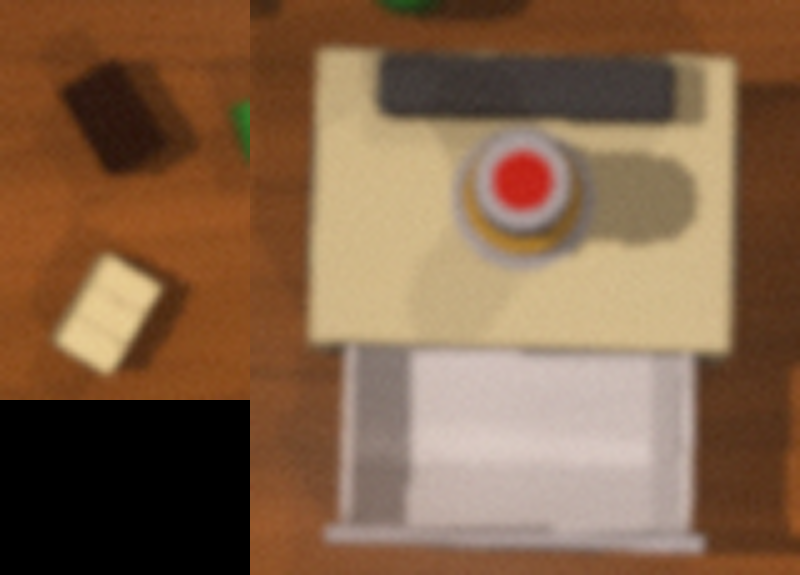

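The crop confirms it. The dark block's corners are near crop (110,60), (62,95), (118,172) and (165,140), so its long axis yaws about +36°. The white block sits clear below it and the green one to its right. Next: numbers for the mill, block and tool yaw.

```bash
cat >> h.py <<'E'
from scipy.spatial.transform import Rotation as Ro
def jaw():
    R=Ro.from_euler('xyz',r.get_state()["eef_rot"],degrees=True).as_matrix()
    return R, np.degrees(np.arctan2(R[1,1],R[0,1]))
E
python3 - <<'E'
from h import *
R,j=jaw();print(R.round(3),"jaw yaw",j)
f=lambda x,y:(270+(x)/5-50,135+y/5)
P=[atz("top",f(*q),.085)[:2] for q in((320,50),(737,60),(732,352),(310,343))]
print(np.array(P).round(4),"ctr",np.mean(P,0))
e=P[0]-P[1];print("yaw from back edge",np.degrees(np.arctan2(-e[0],e[1])), np.linalg.norm(e))
e=P[3]-P[2];print("front edge",np.degrees(np.arctan2(-e[0],e[1])),np.linalg.norm(e),np.linalg.norm(P[0]-P[3]))
for q in((325,530),(705,543)): print("front",atz("top",f(*q),.07))
print("collar",atz("top",f(523,180),.155))
g=lambda x,y:(425+x/5,195+y/5)
for q in((110,60),(62,95),(118,172),(165,150)): print("dark",atz("top",g(*q),.026))
E
```

```text
[[-0.    -0.357 -0.934]
 [-0.001 -0.934  0.357]
 [-1.     0.002 -0.   ]] jaw yaw -110.91233462532787
[[ 0.7718  0.1901]
 [ 0.7638 -0.049 ]
 [ 0.596  -0.0435]
 [ 0.6031  0.1957]] ctr [0.68367987 0.07333722]
yaw from back edge -1.922673402826456 0.2392923328024268
front edge -1.689956257080944 0.23930400859895534 0.16881060501042894
front [0.49746244 0.18847449 0.07      ]
front [ 0.48850349 -0.02757476  0.07      ]
collar [0.68527314 0.07387148 0.155     ]
dark [ 0.59384974 -0.28541252  0.026     ]
dark [ 0.57345302 -0.25647331  0.026     ]
dark [ 0.52794115 -0.28808617  0.026     ]
dark [ 0.54058944 -0.31615552  0.026     ]
```

carry_out(moves=[[16,-45,0,0,0,-0.108,100],[31,-90,0,0,0,-0.216,100],[47,-134,0,0,0,-0.324,100],[62,-179,0,0,0,-0.432,100],[78,-224,0,0,0,-0.54,100]])

```text
time_s: 0.6
tcp_pos: [0.319, 0.4045, 0.2262]
eef_rot: [117.0, 90.0, -115.0]
contact_force: [0.6, 0.8, 0.2]
gripper_width: 0.0874
```

carry_out(moves=[[16,-45,0,0,0,-0.108,100],[31,-90,0,0,0,-0.216,100],[47,-134,0,0,0,-0.324,100],[62,-179,0,0,0,-0.432,100],[78,-224,0,0,0,-0.54,100]])

```text
time_s: 1.1
tcp_pos: [0.3968, 0.1806, 0.2266]
eef_rot: [-30.5, 90.0, 66.5]
contact_force: [1.4, 0.7, -0.1]
gripper_width: 0.0876
```

carry_out(moves=[[16,-45,0,0,0,-0.108,100],[31,-90,0,0,0,-0.216,100],[47,-134,0,0,0,-0.324,100],[62,-179,0,0,0,-0.432,100],[78,-224,0,0,0,-0.54,100]])

```text
time_s: 1.6
tcp_pos: [0.4748, -0.0434, 0.2266]
eef_rot: [-21.3, 90.0, 44.8]
contact_force: [0.7, 1.2, 0.1]
gripper_width: 0.0876
```

carry_out(moves=[[16,-45,0,0,0,-0.108,100],[31,-90,0,0,0,-0.216,100],[47,-134,0,0,0,-0.324,100],[62,-179,0,0,0,-0.432,100],[78,-224,0,0,0,-0.54,100]])

```text
time_s: 2.1
tcp_pos: [0.5529, -0.2674, 0.2262]
eef_rot: [116.7, 90.0, 151.7]
contact_force: [0.8, 1.0, 0.2]
gripper_width: 0.0876
```

```bash
python3 - <<'E'
from h import *
s=r.get_state();p=r.camera_params("wrist");print(s["time_s"],s["tcp_pos"],s["joints"].round(1),jaw()[1])
im=r.capture("wrist");cv2.imwrite("pics/w1.png",im)
import pickle;pickle.dump(p,open("p1.pkl","wb"))
print(proj("wrist",[[.56,-.286,.026],s["tcp_pos"]],p))
E
```

```text
2.1 [ 0.55286803 -0.26744411  0.22619644] [ -7.6  14.9  -7.4  -0.  -67.7 -47.3] 125.07561570097285
[[302.75045652 169.42085843]
 [318.24299665 252.78894763]]
```

View pics/w1.png

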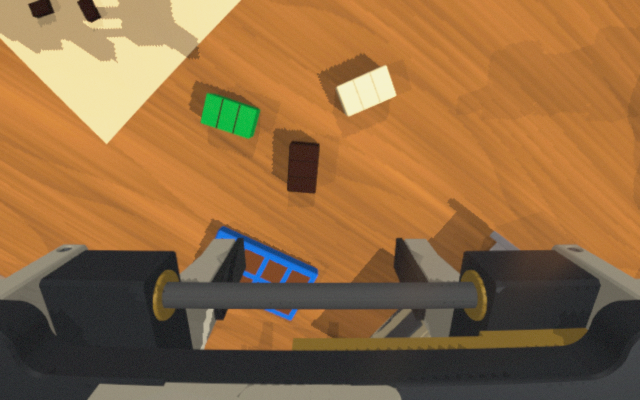

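The wrist view shows the dark block alone at about (304,167), with corners near (292,142), (320,144), (316,192) and (288,190). Green is at (230,116), white at (366,90), and the mould lies under the gripper.

```bash
python3 - <<'E'
from h import *
import pickle;p=pickle.load(open("p1.pkl","rb"))
P=np.array([atz("wrist",q,.026,p)[:2] for q in((292,142),(320,144),(316,192),(288,190))])
print(P.round(4),P.mean(0))
a=(P[0]+P[1]-P[2]-P[3])/2;print("len",np.linalg.norm(a),"yaw",np.degrees(np.arctan2(a[1],a[0])))
b=(P[1]+P[2]-P[0]-P[3])/2;print("wid",np.linalg.norm(b),"yaw",np.degrees(np.arctan2(b[1],b[0])))
M=np.array([atz("wrist",q,.018,p)[:2] for q in((220,228),(317,272),(290,320))]);print("mould",M)
E
```

```text
[[ 0.54   -0.3148]
 [ 0.523  -0.2865]
 [ 0.5742 -0.2566]
 [ 0.5919 -0.2864]] [ 0.55728524 -0.28607977]
len 0.059266373059901976 yaw -150.49820774206074
wid 0.03384805123973561 yaw 120.85179088923579
mould [[ 0.68996566 -0.33083425]
 [ 0.67066328 -0.18782648]
 [ 0.76073569 -0.17370782]]
```

carry_out(moves=[[4.5,-18.5,-40,0,0,-0.08,100],[4.5,-18.5,-85,0,0,-0.08,100],[4.5,-18.5,-130,0,0,-0.08,100],[4.5,-18.5,-170,0,0,-0.08,100],[4.5,-18.5,-200,0,0,-0.08,100]])

```text
time_s: 2.65
tcp_pos: [0.5556, -0.2836, 0.0235]
eef_rot: [133.1, 89.8, 163.9]
contact_force: [-0.0, -0.1, -0.2]
gripper_width: 0.0876
```

carry_out(moves=[[0,0,-12,0,0,0,100],[0,0,-20,0,0,0,100],[0,0,-20,0,0,0,30],[0,0,-20,0,0,0,30],[0,0,-20,0,0,0,25]], squeeze=15)

```text
time_s: 3.15
tcp_pos: [0.5585, -0.2842, 0.0083]
eef_rot: [-43.2, 89.8, -12.4]
contact_force: [-0.3, -0.6, 0.1]
gripper_width: 0.069
```

carry_out(moves=[[0,0,0,0,0,0,25],[0,0,0,0,0,0,25],[0,0,0,0,0,0,25]])

```text
time_s: 3.45
tcp_pos: [0.5575, -0.284, 0.007]
eef_rot: [-42.2, 90.0, -11.5]
contact_force: [0.4, 0.4, 0.6]
gripper_width: 0.0452
```

carry_out(moves=[[0,0,0,0,0,0,25],[0,0,0,0,0,0,25],[0,0,0,0,0,0,25],[0,0,0,0,0,0,25],[0,0,30,0,0,0,25]])

```text
time_s: 3.95
tcp_pos: [0.5541, -0.283, 0.0328]
eef_rot: [131.8, 89.5, 162.5]
contact_force: [0.2, 0.0, -2.6]
gripper_width: 0.036
```

carry_out(moves=[[0,0,25,0,0,0,25],[0,0,65,0,0,0,25],[0,0,105,0,0,0,25],[0,0,140,0,0,0,25],[0,0,140,0,0,0,25]])

```text
time_s: 4.45
tcp_pos: [0.5596, -0.2847, 0.1819]
eef_rot: [-48.1, 89.5, -17.4]
contact_force: [2.2, -0.2, -0.9]
gripper_width: 0.0357
```

carry_out(moves=[[-2,30,0,0,0,-0.06,25],[-4,70,0,0,0,-0.12,25],[-5,110,0,0,0,-0.18,25],[-6,150,0,0,0,-0.24,25],[-7,190,0,0,0,-0.3,25]])

```text
time_s: 4.95
tcp_pos: [0.5491, -0.0924, 0.1754]
eef_rot: [159.4, 89.9, 172.8]
contact_force: [0.9, 0.7, -0.4]
gripper_width: 0.0358
```

carry_out(moves=[[-2,40,0,0,0,-0.06,25],[-4,80,0,0,0,-0.12,25],[-5,120,0,0,0,-0.18,25],[-6,155,0,0,0,-0.24,25],[-7,174,0,0,0,-0.265,25]])

```text
time_s: 5.45
tcp_pos: [0.5423, 0.0824, 0.1755]
eef_rot: [-176.9, 89.9, -178.6]
contact_force: [1.1, -0.4, -1.9]
gripper_width: 0.036
```

carry_out(moves=[[0,0,0,0,0,0,25]])

```text
time_s: 5.55
tcp_pos: [0.5425, 0.0822, 0.1754]
eef_rot: [-173.6, 89.9, -175.1]
contact_force: [-0.2, 0.9, -0.8]
gripper_width: 0.0363
```

```bash
python3 - <<'E'
from h import *
s=r.get_state();p=r.camera_params("wrist");print(s["time_s"],s["tcp_pos"],s["joints"].round(1),jaw()[1])
im=r.capture("wrist");cv2.imwrite("pics/w2.png",im)
import pickle;pickle.dump(p,open("p2.pkl","wb"))
E
```

```text
5.55 [0.5424652  0.08215405 0.17540496] [  29.    11.1  -19.5   -0.   -59.5 -120.5] 88.49336162120687
```

View pics/w2.png

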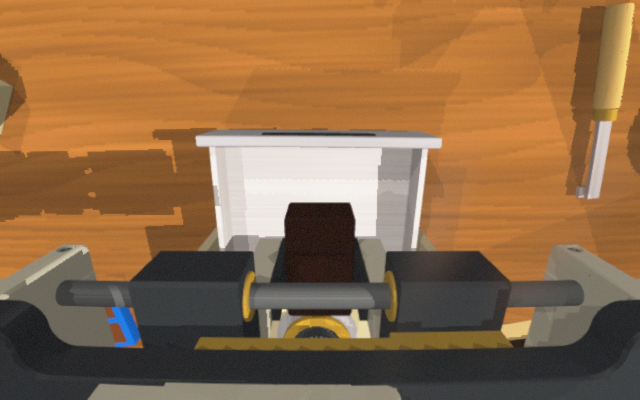

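The block is held centrally at (320,250) above the drawer. The front's top edge runs from (198,134) to (440,137), and the side walls are at columns 218 and 418. Checking the front's position.

```bash
python3 - <<'E'
from h import *
import pickle;p=pickle.load(open("p2.pkl","rb"))
for q in((198,134),(440,137),(203,146),(437,147)): print(q,atz("wrist",q,.07,p))
c=proj("wrist",[[.543-.03,.0785+.018,.201],[.543-.03,.0785-.018,.201]],p);print(c)
E
```

```text
(198, 134) [ 0.48165475 -0.02054199  0.07      ]
(440, 137) [0.48981196 0.18869949 0.07      ]
(203, 146) [ 0.49210651 -0.01762092  0.07      ]
(437, 147) [0.4984364  0.18683155 0.07      ]
[[346.98705418 223.09011893]
 [271.1442719  224.95724458]]
```

carry_out(moves=[[0,-3,-40,0,0,0,25],[0,-3,-80,0,0,0,25],[0,-3,-115,0,0,0,25],[0,-3,-130,0,0,0,25],[0,-3,-139,0,0,0,25]])

```text
time_s: 6.1
tcp_pos: [0.5419, 0.0754, 0.0353]
eef_rot: [-153.8, 89.8, -155.4]
contact_force: [-0.5, -0.1, -0.2]
gripper_width: 0.0357
```

carry_out(moves=[[0,0,0,0,0,0,25],[0,0,0,0,0,0,25],[0,0,0,0,0,0,70],[0,0,0,0,0,0,70],[0,0,0,0,0,0,70]])

```text
time_s: 6.6
tcp_pos: [0.5437, 0.0773, 0.0383]
eef_rot: [28.7, 89.9, 27.1]
contact_force: [-0.4, -0.8, 0.9]
gripper_width: 0.0545
```

carry_out(moves=[[0,0,0,0,0,0,70],[0,0,0,0,0,0,70],[0,0,10,0,0,0,70],[0,0,40,0,0,0,70],[0,0,80,0,0,0,70]])

```text
time_s: 7.1
tcp_pos: [0.5421, 0.0765, 0.1175]
eef_rot: [-152.8, 89.8, -154.4]
contact_force: [1.7, 0.3, 0.2]
gripper_width: 0.0614
```

carry_out(moves=[[-20,2,10,0,0,0,0],[-60,3,10,0,0,0,0],[-90,3,0,0,0,0,0],[-95,3,-35,0,0,0,0],[-95,3,-70,0,0,0,0]])

```text
time_s: 7.6
tcp_pos: [0.4483, 0.0807, 0.0488]
eef_rot: [36.1, 89.7, 34.5]
contact_force: [1.3, 1.3, 0.4]
gripper_width: 0.0269
```

carry_out(moves=[[0,0,0,0,0,0,0],[0,0,0,0,0,0,0],[0,0,0,0,0,0,0]])

```text
time_s: 7.9
tcp_pos: [0.4496, 0.0807, 0.0492]
eef_rot: [25.8, 89.9, 24.2]
contact_force: [0.3, -1.1, -0.5]
gripper_width: 0.0036
```

```bash
python3 - <<'E'
from h import *
s=r.get_state();p=r.camera_params("wrist");print(s["time_s"],s["tcp_pos"],s["gripper_width"],jaw()[1])
im=r.capture("top");cv2.imwrite("pics/t3.png",cv2.resize(im[130:270,250:400],None,fx=4,fy=4,interpolation=cv2.INTER_CUBIC))
E
```

```text
7.9 [0.44960151 0.0806717  0.04915989] 0.0036253027391454054 88.40192294768883
```

View pics/t3.png

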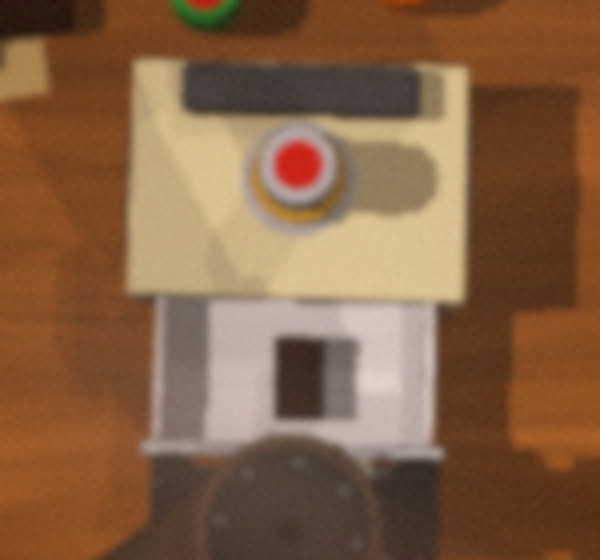

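The dark block lies flat in the drawer (crop 300,378). The fingers are shut and stand in front of the drawer's front. Pushing now.

carry_out(moves=[[15,-0.5,0,0,0,0,0],[27,-1,0,0,0,0,0],[40,-1.5,0,0,0,0,0],[55,-2,0,0,0,0,0],[70,-2.5,0,0,0,0,0]])

```text
time_s: 8.45
tcp_pos: [0.5191, 0.0774, 0.0479]
eef_rot: [-176.1, 90.0, -177.7]
contact_force: [-3.1, 2.0, 2.5]
gripper_width: 0.0005
```

carry_out(moves=[[15,-0.5,0,0,0,0,0],[30,-1,0,0,0,0,0],[42,-1.5,0,0,0,0,0],[52,-2,0,0,0,0,0],[57,-2,0,0,0,0,0]])

```text
time_s: 8.95
tcp_pos: [0.5761, 0.0753, 0.0475]
eef_rot: [-136.5, 90.0, -138.1]
contact_force: [-3.1, 0.3, 1.2]
gripper_width: 0.0005
```

carry_out(moves=[[2,0,0,0,0,0,0],[4,0,0,0,0,0,0],[5,0,0,0,0,0,0]])

```text
time_s: 9.25
tcp_pos: [0.5798, 0.0753, 0.0474]
eef_rot: [-153.5, 89.9, -155.1]
contact_force: [-2.3, -1.4, 0.8]
gripper_width: 0.0005
```

carry_out(moves=[[2,0,0,0,0,0,0],[4,0,0,0,0,0,0],[5,0,0,0,0,0,0]])

```text
time_s: 9.55
tcp_pos: [0.5853, 0.0755, 0.0475]
eef_rot: [-155.4, 90.0, -157.1]
contact_force: [-2.6, -1.0, -0.1]
gripper_width: 0.0005
```

carry_out(moves=[[1,0,0,0,0,0,0],[2,0,0,0,0,0,0],[3,0,0,0,0,0,0]])

```text
time_s: 9.85
tcp_pos: [0.5884, 0.0756, 0.0475]
eef_rot: [-173.7, 90.0, -175.3]
contact_force: [-1.9, -0.8, 0.6]
gripper_width: 0.0006
```

carry_out(moves=[[1,0,0,0,0,0,0],[2,0,0,0,0,0,0],[3,0,0,0,0,0,0]])

```text
time_s: 10.15
tcp_pos: [0.5884, 0.0755, 0.0475]
eef_rot: [-173.0, 89.7, -174.6]
contact_force: [-19.8, 4.9, 12.7]
gripper_width: 0.0003
```

carry_out(moves=[[1,0,0,0,0,0,0],[2,0,0,0,0,0,0]])

```text
time_s: 10.35
tcp_pos: [0.5883, 0.0754, 0.0475]
eef_rot: [-172.5, 89.5, -174.2]
contact_force: [-27.1, 8.2, 21.1]
gripper_width: 0.0004
```

The drawer stopped at x = 0.588, as expected for shut, and the force rose. Backing off, then going above the collar.

carry_out(moves=[[-10,0,0,0,0,0,0],[-40,0,0,0,0,0.1,0],[-40,0,45,0,0,0.24,100],[-40,0,93,0,0,0.38,100],[-40,0,140,0,0,0.52,100]])

```text
time_s: 10.85
tcp_pos: [0.5539, 0.0759, 0.1899]
eef_rot: [-15.1, 89.9, 13.5]
contact_force: [1.4, 1.2, -0.8]
gripper_width: 0.0192
```

carry_out(moves=[[0,0,13,0,0,0.14,100],[0,0,13,0,0,0.28,100],[35,0,13,0,0,0.42,100],[65,0,13,0,0,0.56,100],[90,0,13,0,0,0.7,100]])

```text
time_s: 11.35
tcp_pos: [0.6457, 0.076, 0.2013]
eef_rot: [-52.5, 89.8, 16.1]
contact_force: [0.8, 0.8, -0.2]
gripper_width: 0.0588
```

carry_out(moves=[[10,0,0,0,0,0.1,100],[10,0,0,0,0,0.18,100],[10,0,0,0,0,0.18,100]])

```text
time_s: 11.65
tcp_pos: [0.6543, 0.0758, 0.2005]
eef_rot: [-65.5, 89.9, 13.1]
contact_force: [-0.7, -0.3, 1.3]
gripper_width: 0.0825
```

```bash
python3 - <<'E'
from h import *
import pickle
s=r.get_state();p=r.camera_params("wrist");print(s["time_s"],s["tcp_pos"],s["joints"].round(1),s["gripper_width"],jaw()[1])
im=r.capture("wrist");cv2.imwrite("pics/w4.png",im);pickle.dump(p,open("p4.pkl","wb"))
t=r.capture("top")
S=cv2.resize(r.capture("side")[170:260,270:390],None,fx=4,fy=4,interpolation=cv2.INTER_CUBIC)
T=cv2.resize(t[150:270,270:380],(330,360),interpolation=cv2.INTER_CUBIC)
c=np.zeros((600,800,3),np.uint8);
c[:360,:480]=S;c[:360,480-10:800]=T;c[360:,:384]=cv2.resize(im,(384,240));cv2.imwrite("pics/c4.png",c)
E
```

```text
11.65 [0.65433216 0.07582096 0.20050183] [ 23.5  19.9  -3.7   0.  -66.3 -34.9] 0.0824877624913447 168.66053900315563
```

View pics/c4.png

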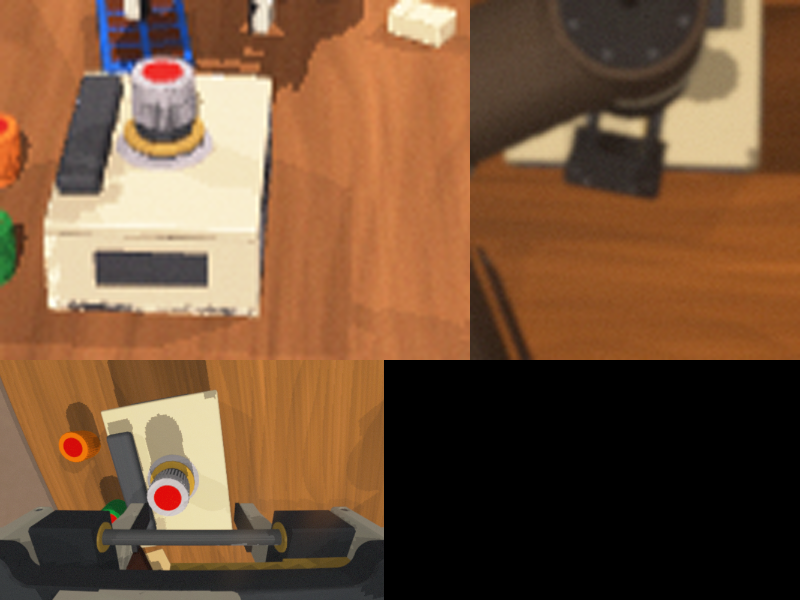

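Side view: the drawer is shut flush and the collar is still up. In the wrist view the red disc is at about (280,228). Getting its position by a colour centroid.

```bash
python3 - <<'E'
from h import *
import pickle;p=pickle.load(open("p4.pkl","rb"))
im=cv2.imread("pics/w4.png").astype(int)
m=((im[...,2]>180)&(im[...,1]<50)&(im[...,0]<60));m[:190]=0;m[:,:230]=0;m[:,340:]=0
y,x=np.nonzero(m);c=(x.min()+x.max())/2,(y.min()+y.max())/2
print(len(x),x.mean(),y.mean(),c,x.min(),x.max(),y.min(),y.max());print(atz("wrist",(x.mean(),y.mean()),.155,p))
E
```

```text
1413 279.0084925690021 229.47841472045295 (np.float64(279.0), np.float64(229.5)) 257 301 210 249
[0.68408238 0.07593383 0.155     ]
```

carry_out(moves=[[15,-0.4,0,0,0,0,100],[30,-0.8,-10,0,0,0,100],[30,-0.8,-40,0,0,0,100],[30,-0.8,-62,0,0,0,100],[30,-0.8,-73,0,0,0,100]])

```text
time_s: 12.3
tcp_pos: [0.6823, 0.0746, 0.1256]
eef_rot: [113.4, 89.9, -168.1]
contact_force: [-0.1, -0.8, 0.3]
gripper_width: 0.0877
```

carry_out(moves=[[0,0,0,0,0,0,50],[0,0,0,0,0,0,50],[0,0,0,0,0,0,50],[0,0,0,0,0,0,50],[0,0,0,0,0,0,45]], squeeze=20)

```text
time_s: 12.8
tcp_pos: [0.6837, 0.0749, 0.1285]
eef_rot: [-61.3, 89.9, 17.3]
contact_force: [0.4, -0.2, 1.4]
gripper_width: 0.053
```

carry_out(moves=[[0,0,0,0,0,0,45],[0,0,0,0,0,0,45],[0,0,0,0,0,0,45],[0,0,0,0,0,0,45]])

```text
time_s: 13.2
tcp_pos: [0.6837, 0.0749, 0.1285]
eef_rot: [-71.2, 89.9, 7.4]
contact_force: [-1.7, 0.1, 6.3]
gripper_width: 0.0518
```

carry_out(moves=[[0,0,-1,0,0,-0.06,45],[0,0,-1,0,0,-0.12,45],[0,0,-1,0,0,-0.18,45],[0,0,-1,0,0,-0.24,45],[0,0,-1,0,0,-0.3,45]])

```text
time_s: 13.7
tcp_pos: [0.6841, 0.0746, 0.1278]
eef_rot: [-61.5, 89.9, -0.2]
contact_force: [-0.4, -0.7, 4.4]
gripper_width: 0.0514
```

carry_out(moves=[[0,0,0,0,0,-0.03,45],[0,0,0,0,0,-0.06,45],[0,0,0,0,0,-0.09,45],[0,0,0,0,0,-0.12,45]])

```text
time_s: 14.1
tcp_pos: [0.6833, 0.0749, 0.1261]
eef_rot: [94.0, 90.0, 148.4]
contact_force: [0.9, 0.7, -0.1]
gripper_width: 0.0513
```

carry_out(moves=[[0,0,-1,0,0,0,45],[0,0,-2,0,0,0,45],[0,0,-2,0,0,0,45]])

```text
time_s: 14.4
tcp_pos: [0.6836, 0.075, 0.1245]
eef_rot: [-28.1, 90.0, 26.5]
contact_force: [2.8, 1.0, 0.7]
gripper_width: 0.0516
```

carry_out(moves=[[0,0,-1,0,0,0,45],[0,0,-2,0,0,0,45],[0,0,-2,0,0,0,45]], squeeze=35)

```text
time_s: 14.7
tcp_pos: [0.6836, 0.075, 0.1228]
eef_rot: [-30.4, 90.0, 24.2]
contact_force: [1.6, 1.5, 4.2]
gripper_width: 0.0515
```

```bash
python3 - <<'E'
from h import *
s=r.get_state();print(s["time_s"],s["tcp_pos"],s["contact_force"],s["moment"],jaw()[1],s["gripper_width"])
cv2.imwrite("pics/s5.png",cv2.resize(r.capture("side")[165:255,270:390],None,fx=5,fy=5,interpolation=cv2.INTER_CUBIC))
E
```

```text
14.7 [0.68358263 0.07498707 0.12280747] [1.57293942 1.53865229 4.22239085] [ 0.83873571 -0.73793116 -0.10520931] 144.5473976516764 0.051500203407324495
```

View pics/s5.png

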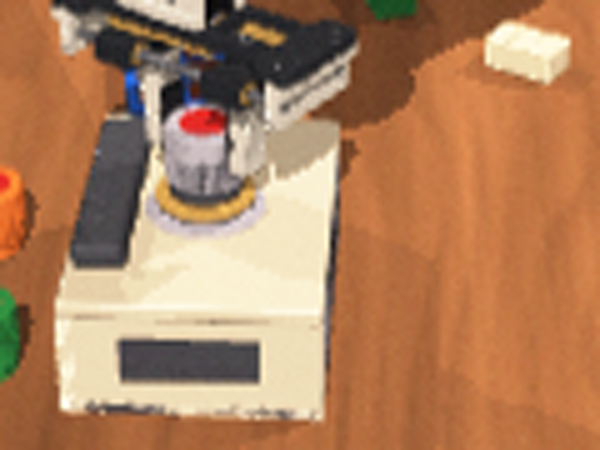

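The collar sank about 4 mm with no force and now meets about 4 N, as the spring should give. The side view shows it down on the ring. Pushing home.

carry_out(moves=[[0,0,-1,0,0,0,45],[0,0,-2,0,0,0,45],[0,0,-3,0,0,0,45],[0,0,-3,0,0,0,45]])

```text
time_s: 15.15
tcp_pos: [0.6836, 0.075, 0.1201]
eef_rot: [-35.4, 89.9, 19.2]
contact_force: [1.4, 2.7, 6.0]
gripper_width: 0.0513
```

carry_out(moves=[[0,0,-1,0,0,0,45],[0,0,-2,0,0,0,45],[0,0,-2,0,0,0,45]])

```text
time_s: 15.45
tcp_pos: [0.6837, 0.075, 0.1186]
eef_rot: [-39.8, 89.9, 14.8]
contact_force: [-0.6, 1.9, 8.7]
gripper_width: 0.0508
```

carry_out(moves=[[0,0,-1,0,0,0,45],[0,0,-1,0,0,0,45]])

```text
time_s: 15.65
tcp_pos: [0.6837, 0.075, 0.1186]
eef_rot: [-45.3, 89.9, 9.3]
contact_force: [-1.5, 3.6, 14.2]
gripper_width: 0.0514
```

carry_out(moves=[[0,0,-1,0,0,0,45],[0,0,-1,0,0,0,45],[0,0,-1,0,0,0,45]])

```text
time_s: 15.95
tcp_pos: [0.6837, 0.075, 0.1185]
eef_rot: [-46.3, 89.9, 8.3]
contact_force: [-5.8, 2.8, 20.8]
gripper_width: 0.0518
```

carry_out(moves=[[0,0,0,0,0,0,45],[0,0,0,0,0,0,45],[0,0,0,0,0,0,45],[0,0,0,0,0,0,45],[0,0,0,0,0,0,45]])

```text
time_s: 16.45
tcp_pos: [0.6838, 0.075, 0.1186]
eef_rot: [-46.6, 89.9, 8.0]
contact_force: [-5.8, 2.2, 18.9]
gripper_width: 0.0517
```

```bash
python3 - <<'E'
from h import *
s=r.get_state();print(s["time_s"],s["tcp_pos"],s["contact_force"],s["moment"])
a=r.capture("side");b=r.capture("top")
c=np.zeros((600,800,3),np.uint8)
c[:360,:480]=cv2.resize(a[165:255,270:390],None,fx=4,fy=4,interpolation=cv2.INTER_CUBIC)
c[:360,480:800]=cv2.resize(b[130:250,270:377],(320,360));c[360:,:384]=cv2.resize(r.capture("wrist"),(384,240));c[360:,400:784]=cv2.resize(b,(384,240))
cv2.imwrite("pics/e6.png",c)
E
```

```text
16.45 [0.68376757 0.0750151  0.11856899] [-5.75111782  2.1668257  18.92888661] [ 1.39943673  1.99161132 -0.14636344]
```

View pics/e6.png

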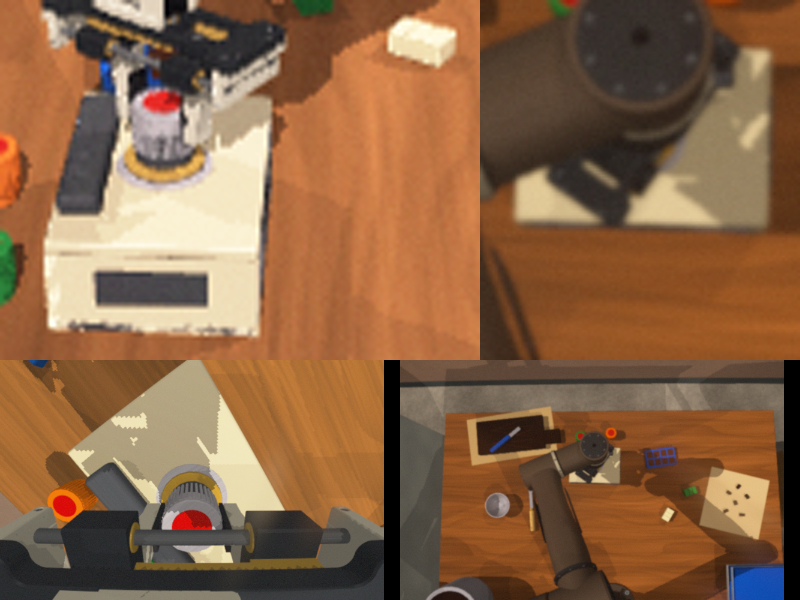

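The drawer is shut, the collar is low on the ring and held, and the white block, chisel, mould and bowl are where they were. The force is steady. Handing in.

```bash
python3 -c "
from plant import r
print(r.close_job())"
```

```text
the job is handed in; nothing more can be done
None
```

I laid the dark block in the drawer and let go of it. I then pushed the drawer shut, turned the collar clockwise until it dropped, pressed it home and handed the job in while still gripping it. The hand-in gives no verdict, so these results come from my own checks.

- **Block:** a top view after release showed it lying flat in the open drawer. It can't be seen now that the drawer is shut.
- **Drawer:** the front stopped with the tool at x = 0.588 m against an expected 0.589 m. The force then rose to about 27 N along the push, and the side view showed it flush.
- **Collar drop:** I turned it about 0.42 rad, where 0.45 to 1.25 was expected and 0.1 rad of tolerance is allowed. It sank about 4 mm with almost no force, then met about 4 N, as the spring should give.
- **Collar home:** total travel was 10 mm, ending at a hard stop. It is held with a steady push of about 19 N and a 35 N grip setting.
- **Other things:** the white block, chisel, mould and bowl look unmoved in the last pictures.

No check failed or disagreed. The run took 16.5 s of the 64 s allowed.

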